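Daily pull check of the bench tension gauge

TASK

Do the daily check of the bench tension gauge: first turn its orange peak knob all the way back (anticlockwise) to its zero stop, then draw the slide out by the blue pull plate until the pointers stand at the middle of the green tab, and hold it there for a moment. Then ease the slide gently back home without letting it snap, so that the orange peak pointer is left standing at the green tab. Do not shift the green tab or the things lying around.

Things in the scene. Friction and masses are not known exactly. Their poses are not given: they have to be found in the camera images.
- tension_gauge: bench tension gauge, fixed to the table: dark base plate 150 x 126 x 8 mm carrying a white housing 120 (x) x 112 (y) mm whose top, a round dial with a 106 mm rim, is 45 mm above the table. Origin: under the dial's centre, at table height. Its -x axis is the direction in which the slide is pulled out (roughly towards the robot), z is up. The housing's front face is 62 mm from the origin on the -x side
- knob_grip (a point): point on the dial's vertical axis, half-way up the part of the orange knob that is to be gripped, 69 mm above the table. The knob has a bar grip 54 mm long, 11 mm thick, reaching from 52 to 82 mm above the table, over a 38 mm disc; the bar lies along the direction of the peak pointer, which sticks out from under the bar to 46 mm from the axis. The bar can be gripped across its thickness or pushed round
- pointer_tip (a point): tip of the orange peak pointer, 44 mm from the dial's axis, 49 mm above the table; it turns with the knob
- needle_tip (a point): tip of the thin black live needle, 44 mm from the dial's axis; it is geared to the slide: 1 rad for each 45 mm of pull, zero when the slide is home. Moving up the scale it takes the peak pointer along (tip over tip); going back it leaves the peak pointer where it is
- tab_point (a point): middle of the inner end of the green set tab at the dial's rim, 44 mm from the dial's axis; the tab is 12 mm wide along the rim and 16 mm long (radially, outwards), top 50 mm above the table. It can stand anywhere from 0.8 to 1.35 rad of the scale and stays put unless pushed hard
- pull_plate (a point): point on the inner face (the side towards the housing) of the blue upright pull plate at the slide's end, on its centre line, 55 mm above the table. The plate is 70 mm wide, 8 mm thick, and reaches from 12 to 74 mm above the table; it moves with the slide. With the slide home there are 56 mm free between plate and housing; the 12 mm round rod that joins them lies low, its top 26 mm above the table, so closed fingers can go down behind the plate above the rod and draw it
- peak_knob (a joint): angle of orange knob and peak pointer (rad): 0 at the zero stop, growing clockwise seen from above, up to 1.7. At 0 the pointer points 0.85 rad to the left (anticlockwise) of the gauge's +x axis, at angle q it points 0.85 - q from +x. Stays where it is left (friction 0.04 N m)
- pull_slide (a joint): how far the slide is drawn out (m): 0 home, 0.075 fully out. A spring draws it home: 2.6 N at home, growing 1.3 N per cm
- mark_tab (a joint): where the green tab stands on the dial (rad), counted like peak_knob; the slide reads right when drawn out by 45 mm times this value
- timer: loose white timer 62 x 62 x 21 mm, bystander; origin at its underside
- gauze_packet: loose flat carton 86 x 85 x 19 mm, bystander; origin at its underside
- contra_angle: loose steel handpiece 114 x 26 x 17 mm, bystander; origin at its underside
- marker_pen: loose blue and white pen 135 mm long, bystander; origin at its underside
- syringe_20: loose clear plastic syringe 108 x 33 x 23 mm, bystander; origin at its underside
- mouth_mirror: loose steel mouth mirror 149 mm long, bystander behind the gauge; origin at its underside
- tweezers: loose steel tweezers 153 mm long, bystander behind the gauge; origin at its underside

How it is judged:
On the way, in this order (a step that is already met when the one before it is completed fails the run):
1. the orange peak knob is turned back to its zero stop (value of joint peak_knob below 0.06 rad), for 0.2 s.
2. the slide is held drawn out so that needle and peak pointer stand at the green tab (distance between each of needle_tip, pointer_tip and tab_point below 0.006 m), for 0.4 s.
At the end, for the whole second after the job is handed in: The slide is home (within 4 mm) and at rest, and the tip of the orange peak pointer stands within 6 mm of the middle of the green tab (within the tab's width) (distance between pointer_tip and tab_point below 0.006 m and value of joint pull_slide below 0.004 m and velocity of joint pull_slide between -0.005 and 0.005 m/s); the robot touches nothing.
It fails at once if the slide snaps back (faster than 0.25 m/s) (velocity of joint pull_slide below -0.25 m/s).
It fails at once if the green tab is shifted by more than 5 mm (distance of tab_point from where it was at the start of the episode above 0.005 m).
It fails at once if a bystander is moved by more than 30 mm (distance of any of timer, gauze_packet, contra_angle, marker_pen, syringe_20, mouth_mirror, tweezers from where it was at the start of the episode above 0.03 m).
It also fails if it takes over 54 s, if anything falls off the work surface, if the arm or the gripper's body presses on something with over 40 N, if the wrist force passes 120 N, or if a joint passes its speed limit or range.

ROBOT

A 6-joint arm with a two-finger parallel gripper is mounted at the origin on a cart in front of the work surface, level with it; the furniture and walls round the work are solid. World frame = base frame: x ahead of the robot, y to its left, z up, the work surface at z = 0. Lengths are in m, angles in rad, forces in N, time in s.
With the tool pointing down it reaches from about 0.35 to 0.775 m from the base axis. Payload 7.3 kg.
Tool frame: the origin (TCP) lies midway between the tips of the shut fingers; the grasp point (between the pads) lies 19 mm behind it (robot.tcp_to_grasp is the distance from the TCP to the grasp point, in m); x points along the fingers, z is the direction in which the jaws open and shut, and the axes are right-handed (so a half turn about x gives the same grasp; the last joint's range is limited). The gripper opens to 92 mm and grips with 3 to 60 N. Pads are 19 mm wide; open, the fingers measure 130 mm over their backs; the gripper's body (75 mm by 190 mm) begins 47 mm behind the grasp point.
Start: joints at [1.015, 0.342, 1.524, -0, 1.275, -0.146], TCP at [0.209, 0.482, 0.227] pointing down, gripper open.
Joint ranges: [-2.53, 2.53], [-0.77, 2.02], [0.04, 2.7], [-1, 4.14], [0.28, 2.66], [-3.11, 3.11]. Speed limits (rad/s): [2.57, 2.57, 3.14, 3.14, 3.14, 3.14].

INTERFACE

Orientations are given as [roll, pitch, yaw] about the fixed x, y, z axes, in that order (R = Rz(yaw) Ry(pitch) Rx(roll)).
In Python, from cell import robot gives the robot as it stands.
- The arm moves only by the tool move_arm, never from a script. Its argument "deltas" is a list of rows, each an object with "dp": the shift along the tool's x, y, z in m, a list of three; "turn": the turn, a rotation vector about the tool's x, y, z in degrees, a list of three. A call has 1 to 10 rows; each row is the pose to reach, as a shift and turn from the pose commanded when the call began, along the tool's axes at that moment; what a row does not reach only later rows make up. A row lasts 1/10 s, in which the tool goes at most 50 mm and 8.59 degrees, less where a joint would pass 70% of its speed; a pose out of reach is approached as far as the arm can. A call with a gripper value outside its range is refused whole. "hand" is the finger opening in m, from 0 to 0.0918, set as the call begins (left out, the last holds). The fingers move at their own pace and stop on an object; "squeeze" is the grip in N (left out, the last holds). Time passes only in rows, so rows that repeat a pose let the fingers close. It gives the time, the measured TCP pose, the force and the opening at its end, in the units of the state.
- robot.observe(): the state, without advancing time (a new reading comes with each control period).
- robot.read_camera(name): name is "scene" or "top" or "wrist"; returns (picture, depth): 400x640x3 uint8, red, green, blue; 400x640 float32, m along the optical axis (not along the pixel's ray), 0 where there is no reading.
- robot.camera_info(name): a dict with "fx", "fy", "cx", "cy" (pixels), "R" (3x3) and "t" (3): a world point X has camera coordinates R X + t. Camera axes: x right, y down, z forward; pixel columns grow to the right and rows downward; lengths in m; the calibration is good to about 2 mm. A picture is of the moment at which its call begins: read the wrist's pose just before it. camera_info takes no time and is no camera call; for the wrist camera it gives the pose at the moment of the call.
- robot.hand_in(): hands the job in, once; it reports no verdict.
The state is a dict: "time": time; "qpos": joint angles; "qvel": joint speeds; "joint_efforts": joint torques, N m; "tool_pos": TCP position; "tool_rot": TCP orientation; "contact_force": force on the tool from outside, world axes, zero at the start; "torque": the same for the moment, N m; "opening": finger opening in m.
Only numpy, scipy, OpenCV 4.12 (cv2) and the standard library are available. Lean on these libraries where they do the work, as an engineer would, in place of code of your own. Each camera call takes 0.05 s, during which the arm holds its last target.

## Working session

There is one attempt and no reset: what is moved stays moved. The work goes in short steps, Python scripts to look and compute and a tool call to move; the robot and the scene stay as the last step left them, time stands still between calls to the robot, and variables do not carry over. Pictures are saved under pics/ and viewed, and the job is handed in when it is done.

Besides the shell and the picture viewer there is one more tool, called after ">>>" by a JSON object that holds its "op" and its "data", one argument or row to a line. move_arm: Moves the arm, as the interface text tells. Its arguments: {"type":"object","properties":{"deltas":{"type":"array"},"hand":{"type":"number"},"squeeze":{"type":"number"}},"required":["deltas"]}

```bash
ls; mkdir -p pics; python3 - <<'E'
from cell import robot
import cv2,numpy as np
print(robot.observe())
for n in ["scene","top"]:
    p,d=robot.read_camera(n); cv2.imwrite(f"pics/{n}0.png",p[:,:,::-1]); np.savez(f"pics/{n}0.npz",p=p,d=d)
    print(n,robot.camera_info(n))
E
```

```text
pics
{'time': 0.0, 'qpos': array([ 1.01500777e+00,  3.42721457e-01,  1.52501157e+00, -1.33173090e-05,
        1.27541144e+00, -1.46006532e-01]), 'qvel': array([ 0.00043213, -0.00115476, -0.00139692, -0.00212107, -0.00036869,
        0.00011081]), 'joint_efforts': array([-8.71980683e-04, -4.31236231e+01, -2.44224018e+01,  7.18108658e-02,
        5.59470069e-02, -1.84706341e-04]), 'tool_pos': array([0.20893297, 0.48118819, 0.22604753]), 'tool_rot': array([ 3.00379216,  1.56924446, -2.11837495]), 'contact_force': array([-0.9569024 ,  0.34335458, -1.3111593 ]), 'torque': array([ 0.00494569, -0.04429867,  0.05847643]), 'opening': 0.09230160066182118}
scene {'fx': 385.4061874022049, 'fy': 385.4061874022049, 'cx': 319.2451931100878, 'cy': 200.2826647095495, 'R': array([[ 0.48874463, -0.87230976,  0.01429565],
       [-0.59152884, -0.34338185, -0.72950842],
       [ 0.64126618,  0.34808703, -0.68382242]]), 't': array([-0.28900596,  0.40032345,  0.77540228])}
top {'fx': 361.7396585111408, 'fy': 361.7396585111408, 'cx': 323.96806071291144, 'cy': 197.62517508031956, 'R': array([[ 0.02319688, -0.99959382,  0.01655617],
       [-0.99414997, -0.02481164, -0.10511998],
       [ 0.10548807, -0.01402086, -0.99432172]]), 't': array([-0.05981345,  0.55992152,  0.88235277])}
```

View pics/scene0.png

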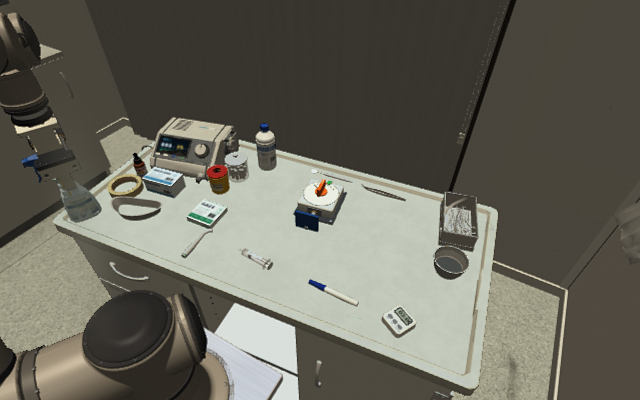

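View pics/top0.png

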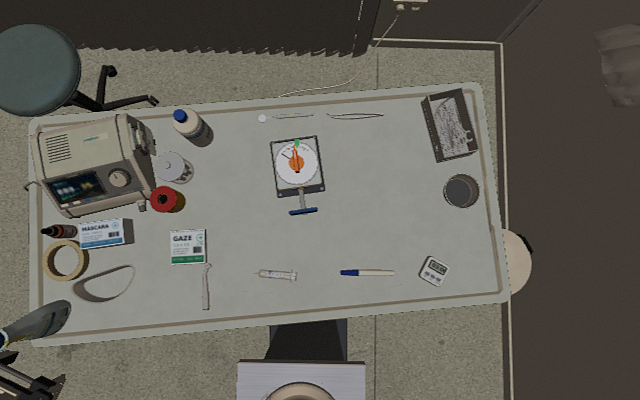

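The scene view shows the gauge at about (320,195). The top view puts the dial at about (296,163), the plate at (303,211) and the green tab at (296,141). Next I'll measure by colour.

```bash
cat > h.py <<'E'
import cv2,numpy as np
from cell import robot
def ray(ci,u,v,z):
    R=np.array(ci["R"]);t=np.array(ci["t"])
    C=-R.T@t; d=R.T@np.array([(u-ci["cx"])/ci["fx"],(v-ci["cy"])/ci["fy"],1.0])
    return C+d*(z-C[2])/d[2]
def masks(p):
    h=cv2.cvtColor(p,cv2.COLOR_RGB2HSV);H,S,V=[h[...,i].astype(int) for i in range(3)]
    return dict(orange=(H>3)&(H<20)&(S>140)&(V>90),green=(H>45)&(H<80)&(S>90)&(V>60),blue=(H>100)&(H<125)&(S>120)&(V>40),white=(S<40)&(V>200))
E
python3 - <<'E'
from h import *
for n,(r0,r1,c0,c1) in dict(top=(125,225,260,340),scene=(170,240,285,350)).items():
    p=np.load(f"pics/{n}0.npz")["p"]; ci=robot.camera_info(n)
    c=p[r0:r1,c0:c1]; cv2.imwrite(f"pics/{n}z.png",cv2.resize(c[:,:,::-1],None,fx=6,fy=6,interpolation=cv2.INTER_CUBIC)[:600])
    for k,m in masks(c).items():
        nn,l,s,ce=cv2.connectedComponentsWithStats(m.astype(np.uint8))
        for i in range(1,nn):
            if s[i,4]>4:
                u,v=ce[i]+[c0,r0]; z={'orange':.07,'green':.05,'blue':.074,'white':.045}[k]
                print(n,k,s[i]+[c0,r0,0,0,0],(u,v),ray(ci,u,v,z))
E
```

```text
top orange [289 145  15  26 181] (np.float64(295.75690607734805), np.float64(161.50828729281767)) [0.64359985 0.02493691 0.07      ]
top green [294 139   6   6  27] (np.float64(296.4074074074074), np.float64(141.25925925925927)) [0.69928173 0.0262762  0.05      ]
top blue [289 208  28   6  74] (np.float64(302.56756756756755), np.float64(210.39189189189187)) [0.52460057 0.00469963 0.074     ]
scene orange [315 180  12  14  50] (np.float64(320.08), np.float64(186.06)) [0.64560943 0.0287038  0.07      ]
scene orange [320 188   7   8  32] (np.float64(323.34375), np.float64(192.0)) [0.62723841 0.00746546 0.07      ]
scene green [327 181   5   3  13] (np.float64(329.0), np.float64(182.0)) [0.69652081 0.02504107 0.05      ]
scene blue [295 210  24   8  58] (np.float64(306.91379310344826), np.float64(213.67241379310343)) [0.52237199 0.0014712  0.074     ]
scene white [285 170  16  21 187] (np.float64(289.86096256684493), np.float64(178.3957219251337)) [0.65507152 0.14259157 0.045     ]
scene white [ 285  170   65   70 1644] (np.float64(316.478102189781), np.float64(206.2396593673966)) [0.58737866 0.00777876 0.045     ]
scene white [322 170   6   3   9] (np.float64(324.0), np.float64(171.0)) [0.7418538  0.06748623 0.045     ]
scene white [346 170   4   2   6] (np.float64(347.8333333333333), np.float64(170.33333333333334)) [0.78380473 0.00244986 0.045     ]
scene white [320 174   6   5  14] (np.float64(322.7142857142857), np.float64(176.07142857142858)) [0.71729878 0.05867935 0.045     ]
scene white [326 179   2   3   5] (np.float64(326.4), np.float64(179.8)) [0.70704941 0.03978643 0.045     ]
scene white [285 236   4   4  12] (np.float64(286.25), np.float64(237.83333333333331)) [0.4407219  0.01778285 0.045     ]
```

View pics/topz.png

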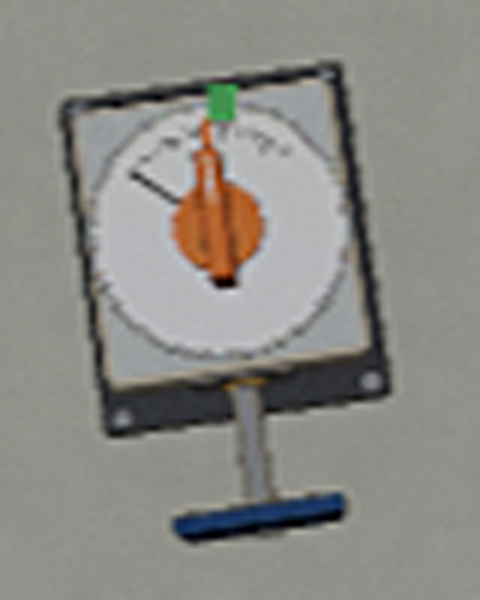

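View pics/scenez.png

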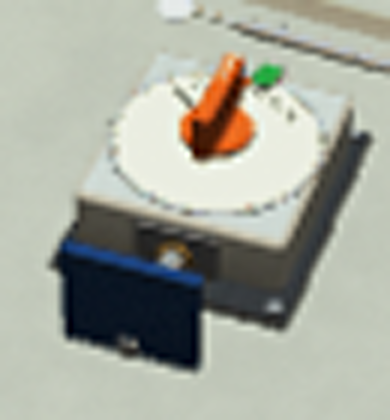

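```bash
cat >> h.py <<'E'
from scipy.spatial.transform import Rotation as Ro
def delta(target,R):
    s=robot.observe(); R0=Ro.from_euler('xyz',s['tool_rot']); 
    return np.round(R0.inv().apply(np.array(target)-s['tool_pos'])*1000,1), np.round(np.degrees((R0.inv()*R).as_rotvec()),2)
def down(jaw):  # tool x down, tool z at world angle jaw
    z=np.array([np.cos(jaw),np.sin(jaw),0]);x=np.array([0,0,-1.]);y=np.cross(z,x)
    return Ro.from_matrix(np.c_[x,y,z])
E
python3 - <<'E'
from h import *
ci=robot.camera_info("top")
for u,v,z in [(296.7,162.5,.045),(302.6,210.4,.074),(289,208.,.074),(317,208,.074)]: print(ray(ci,u,v,z))
s=robot.observe();R=Ro.from_euler('xyz',s['tool_rot']).as_matrix();print(R.round(3))
w=robot.camera_info("wrist");C=-w['R'].T@w['t'];print(R.T@(C-s['tool_pos']),(R.T@w['R'].T).round(3),w['fx'])
for j in np.degrees(np.arctan2(R[1,2],R[0,2])),0,90,-90,180: print(j,delta([0.60,0.02,0.28],down(np.radians(j))))
E
```

```text
[0.64629121 0.02418612 0.045     ]
[0.52458306 0.00462168 0.074     ]
[0.52953343 0.03724077 0.074     ]
[ 0.53116991 -0.02961241  0.074     ]
[[-0.001 -0.917  0.398]
 [-0.001  0.398  0.917]
 [-1.     0.    -0.001]]
[-0.15806528  0.07634074  0.00111056] [[ 0.    -0.284  0.959]
 [ 0.001 -0.959 -0.284]
 [ 1.     0.001 -0.   ]] 352.6413539464617
66.52269775104108 (array([ -53.6, -542.4, -267.3]), array([-0.  , -0.08, -0.01]))
0 (array([ -53.6, -542.4, -267.3]), array([ 6.652e+01, -7.000e-02,  4.000e-02]))
90 (array([ -53.6, -542.4, -267.3]), array([-2.348e+01, -7.000e-02, -2.000e-02]))
-90 (array([ -53.6, -542.4, -267.3]), array([ 1.5652e+02, -3.0000e-02,  1.0000e-01]))
180 (array([ -53.6, -542.4, -267.3]), array([-1.1348e+02, -4.0000e-02, -8.0000e-02]))
```

```bash
python3 - <<'E'
from h import *
print(delta([0.70,0.02,0.2],down(np.pi/2)),delta([0.70,0.02,0.14],down(np.pi/2)))
E
```

```text
(array([  26.3, -634.1, -227.4]), array([-2.348e+01, -7.000e-02, -2.000e-02])) (array([  86.3, -634.2, -227.3]), array([-2.348e+01, -7.000e-02, -2.000e-02]))
```

>>> {"op": "move_arm", "data": {
  "deltas": [
    {"dp": [0.0,-0.634,-0.227],"turn": [-23.5,0,0]},
    {"dp": [0.0,-0.634,-0.227],"turn": [-23.5,0,0]},
    {"dp": [0.0,-0.634,-0.227],"turn": [-23.5,0,0]},
    {"dp": [0.0,-0.634,-0.227],"turn": [-23.5,0,0]},
    {"dp": [0.0,-0.634,-0.227],"turn": [-23.5,0,0]},
    {"dp": [0.0,-0.634,-0.227],"turn": [-23.5,0,0]},
    {"dp": [0.0,-0.634,-0.227],"turn": [-23.5,0,0]},
    {"dp": [0.0,-0.634,-0.227],"turn": [-23.5,0,0]},
    {"dp": [0.0,-0.634,-0.227],"turn": [-23.5,0,0]},
    {"dp": [0.0,-0.634,-0.227],"turn": [-23.5,0,0]}
  ],
  "hand": 0.03
}}

```text
time: 1.1
tool_pos: [0.563, 0.1491, 0.2264]
tool_rot: [1.342, 1.57, 2.913]
contact_force: [0.2, 0.6, 1.1]
opening: 0.0306
```

```bash
python3 - <<'E'
from h import *
print(delta([0.70,0.02,0.14],down(np.pi/2)))
E
```

```text
(array([  86.3, -137. , -129.1]), array([ 0.01,  0.01, -0.03]))
```

>>> {"op": "move_arm", "data": {
  "deltas": [
    {"dp": [0.086,-0.137,-0.129],"turn": [0,0,0]},
    {"dp": [0.086,-0.137,-0.129],"turn": [0,0,0]},
    {"dp": [0.086,-0.137,-0.129],"turn": [0,0,0]},
    {"dp": [0.086,-0.137,-0.129],"turn": [0,0,0]},
    {"dp": [0.086,-0.137,-0.129],"turn": [0,0,0]},
    {"dp": [0.086,-0.137,-0.129],"turn": [0,0,0]}
  ]
}}

```text
time: 1.7
tool_pos: [0.6987, 0.0206, 0.1382]
tool_rot: [1.437, 1.567, 3.006]
contact_force: [-0.3, 0.3, 1.4]
opening: 0.0298
```

```bash
python3 - <<'E'
from h import *
s=robot.observe();ci=robot.camera_info("wrist");p,d=robot.read_camera("wrist")
cv2.imwrite("pics/w1.png",p[:,:,::-1]);np.savez("pics/w1.npz",p=p,d=d,R=ci['R'],t=ci['t'],**{k:ci[k] for k in('fx','fy','cx','cy')})
print(s['time'],s['tool_pos'])
for k,m in masks(p).items():
    nn,l,st,ce=cv2.connectedComponentsWithStats(m.astype(np.uint8))
    for i in range(1,nn):
        if st[i,4]>60: print(k,st[i],ce[i],ray(ci,*ce[i],.05))
E
```

```text
1.7 [0.69866732 0.02055829 0.13817226]
orange [ 302   93   54  105 2856] [329.01120448 135.19117647] [0.64716044 0.02726134 0.05      ]
orange [390 310   6  24  80] [392.55   322.3875] [0.79665511 0.07944696 0.05      ]
orange [246 314   7  20  74] [248.82432432 323.82432432] [ 0.79783555 -0.03686343  0.05      ]
green [321 198  16  20 319] [328.47648903 207.52978056] [0.69938716 0.02714929 0.05      ]
```

View pics/w1.png

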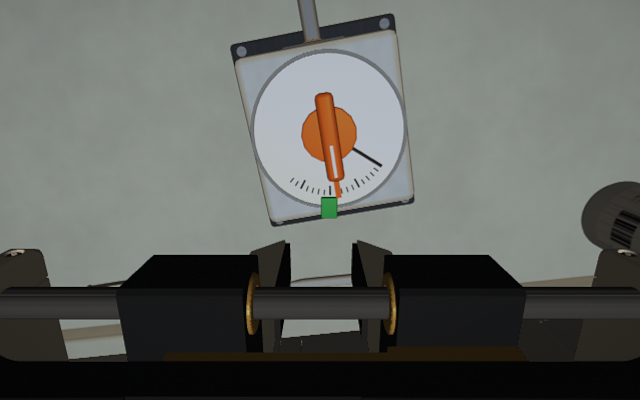

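The image's down direction is world +x. The dial centre is near (328,130), the needle tip (381,165), the pointer tip (338,196) and the tab's inner end (329,198).

```bash
cat >> h.py <<'E'
def dial(p,ci,save=None,lo=150):
    # dial rim from white disc contour
    h=cv2.cvtColor(p,cv2.COLOR_RGB2HSV)
    ms=masks(p)
    pts=lambda m:np.array([ray(ci,u,v,.05) for v,u in zip(*np.nonzero(m))])
    return ms,pts
E
python3 - <<'E'
from h import *
f=np.load("pics/w1.npz");p=f['p'];ci={k:f[k] for k in('R','t','fx','fy','cx','cy')}
g=cv2.cvtColor(p,cv2.COLOR_RGB2GRAY)
e=cv2.GaussianBlur(g,(5,5),0)
# rim: radial scan from centre for the darkest ring
c0=ray(ci,328.5,129.5,.045)[:2]
R=ci['R'];t=ci['t']
def proj(X):
    q=R@X+t; return ci['fx']*q[0]/q[2]+ci['cx'],ci['fy']*q[1]/q[2]+ci['cy']
P=[]
for a in np.linspace(0,2*np.pi,120,endpoint=False):
    rs=np.arange(.047,.058,.0002); v=[]
    uv=np.array([proj(np.array([c0[0]+r*np.cos(a),c0[1]+r*np.sin(a),.045])) for r in rs],np.float32)
    v=cv2.remap(e,uv[:,0:1],uv[:,1:2],cv2.INTER_LINEAR).ravel().astype(float)
    i=v.argmin(); P.append((c0[0]+rs[i]*np.cos(a),c0[1]+rs[i]*np.sin(a),rs[i]))
P=np.array(P); 
x=P[:,:2]
for _ in range(5):
    A=np.c_[2*x,np.ones(len(x))];s=np.linalg.lstsq(A,(x**2).sum(1),rcond=None)[0]
    r=np.sqrt(s[2]+s[0]**2+s[1]**2);res=np.hypot(*(x-s[:2]).T)-r;x=x[abs(res)<max(.0008,2*res.std())]
c=s[:2];print("centre",c,r,len(x))
ang=lambda q:np.degrees(np.arctan2(q[1]-c[1],q[0]-c[0]))
for n,u,v,z in [("needle",381,165,.047),("tabin",329,198,.05),("ptr",338.5,195.5,.049),("rod",308,8,.02)]:
    q=ray(ci,u,v,z);print(n,q,ang(q),np.hypot(*(q[:2]-c)))
# housing base edge directions
for a,b in [((272,225),(412,202)),((232,45),(394,15))]:
    A=ray(ci,*a,.008);B=ray(ci,*b,.008);print(np.degrees(np.arctan2(*(B-A)[[1,0]])))
ms=masks(p);gq=np.array([ray(ci,u,v,.05) for v,u in zip(*np.nonzero(ms['green']))]);print("tab mid",ang(gq.mean(0)),np.hypot(*(gq.mean(0)[:2]-c)))
# knob bar top z=.082 ends
for u,v in [(323,96),(336,180)]:print("bar",ray(ci,u,v,.082),ang(ray(ci,u,v,.082)))
np.save("c.npy",c)
cv2.imwrite("pics/w1z.png",cv2.resize(p[40:225,225:420,::-1],None,fx=3.2,fy=3.2,interpolation=cv2.INTER_CUBIC))
E
```

```text
centre [0.64620987 0.02694094] 0.053847957215293986 103
needle [0.66853834 0.06462249 0.047     ] 59.350831500288656 0.04380022183184129
tabin [0.69215087 0.02749362 0.05      ] 0.6892477443238922 0.0459443213296571
ptr [0.69055186 0.03441615 0.049     ] 9.568998078465574 0.04496766480591721
rod [0.56169211 0.01270433 0.02      ] -170.43855675865674 0.08570841575621774
99.75306744662214
99.50367473350474
tab mid 0.22465945286905248 0.05319875012559545
bar [0.62153144 0.02289085 0.082     ] -170.67999422113238
bar [0.67159647 0.03100904 0.082     ] 9.104006603385686
```

View pics/w1z.png

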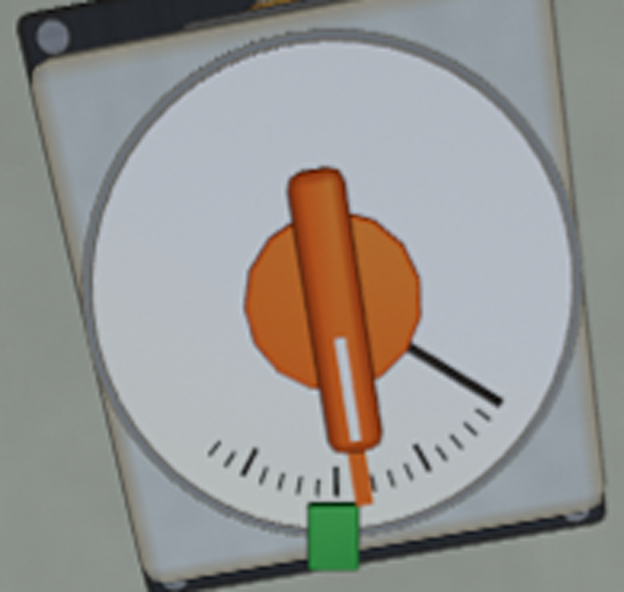

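```bash
python3 - <<'E'
from h import *
print(robot.observe()['qpos'])
for z in .1,.057: print(delta([0.6465,0.027,z],down(np.radians(99.3))))
E
```

```text
[-7.84081042e-02  7.35271067e-01  1.08957421e+00  4.90999005e-04
  1.31863636e+00 -1.64900601e+00]
(array([39.9, 52. ,  5.1]), array([-9.32,  0.04, -0.1 ]))
(array([82.9, 51.9,  5. ]), array([-9.32,  0.04, -0.1 ]))
```

>>> {"op": "move_arm", "data": {
  "deltas": [
    {"dp": [0.02,0.052,0.005],"turn": [-8,0,0]},
    {"dp": [0.04,0.052,0.005],"turn": [-9.3,0,0]},
    {"dp": [0.04,0.052,0.005],"turn": [-9.3,0,0]},
    {"dp": [0.062,0.052,0.005],"turn": [-9.3,0,0]},
    {"dp": [0.082,0.052,0.005],"turn": [-9.3,0,0]},
    {"dp": [0.082,0.052,0.005],"turn": [-9.3,0,0]}
  ]
}}

```text
time: 2.35
tool_pos: [0.647, 0.0278, 0.0585]
tool_rot: [1.066, 1.57, 2.8]
contact_force: [0.1, -0.4, -0.4]
opening: 0.0301
```

>>> {"op": "move_arm", "data": {
  "deltas": [
    {"dp": [0,0,0],"turn": [0,0,0]},
    {"dp": [0,0,0],"turn": [0,0,0]},
    {"dp": [0,0,0],"turn": [0,0,0]},
    {"dp": [0,0,0],"turn": [0,0,0]},
    {"dp": [0,0,0],"turn": [0,0,0]}
  ],
  "hand": 0.0,
  "squeeze": 12
}}

```text
time: 2.85
tool_pos: [0.6483, 0.0264, 0.0606]
tool_rot: [-1.887, 1.567, -0.154]
contact_force: [0.2, -2.0, 6.8]
opening: 0.0109
```

>>> {"op": "move_arm", "data": {
  "deltas": [
    {"dp": [-0.003,0,0],"turn": [-6,0,0]},
    {"dp": [-0.003,0,0],"turn": [-13,0,0]},
    {"dp": [-0.003,0,0],"turn": [-20,0,0]},
    {"dp": [-0.003,0,0],"turn": [-27,0,0]},
    {"dp": [-0.003,0,0],"turn": [-34,0,0]},
    {"dp": [-0.003,0,0],"turn": [-41,0,0]},
    {"dp": [-0.003,0,0],"turn": [-46,0,0]},
    {"dp": [-0.003,0,0],"turn": [-50,0,0]},
    {"dp": [-0.003,0,0],"turn": [-52,0,0]},
    {"dp": [-0.003,0,0],"turn": [-52,0,0]}
  ]
}}

```text
time: 3.85
tool_pos: [0.6466, 0.0278, 0.0612]
tool_rot: [-0.449, 1.569, 2.191]
contact_force: [0.5, 3.4, -3.4]
opening: 0.0111
```

```bash
python3 - <<'E'
from h import *
s=robot.observe();R=Ro.from_euler('xyz',s['tool_rot']).as_matrix();print(np.degrees(np.arctan2(R[1,2],R[0,2]))-90,s['torque'],s['contact_force'],s['qpos'])
p,d=robot.read_camera("wrist");cv2.imwrite("pics/w2.png",p[:,:,::-1])
E
```

```text
61.30211488514195 [ 0.62270566  0.05000787 -0.26172913] [ 0.53114783  3.36653572 -3.41724034] [-7.61021970e-02  7.18917265e-01  1.35737775e+00  1.69503668e-03
  1.06653979e+00 -2.71764142e+00]
```

View pics/w2.png

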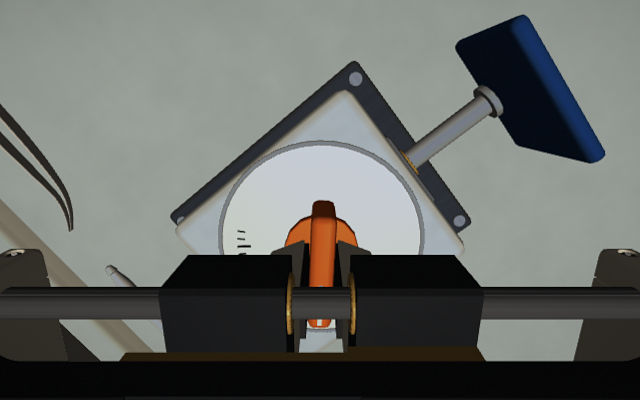

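The fingers hold the bar at about 61° and the wrist moment is -0.26 N m, which is consistent with the stop. I'll release, rise and look.

>>> {"op": "move_arm", "data": {
  "deltas": [
    {"dp": [0,0,0],"turn": [0,0,0]},
    {"dp": [0,0,0],"turn": [0,0,0]},
    {"dp": [0,0,0],"turn": [0,0,0]},
    {"dp": [-0.04,0,0],"turn": [0,0,0]},
    {"dp": [-0.08,0,0],"turn": [0,0,0]},
    {"dp": [-0.08,0,0],"turn": [0,0,0]}
  ],
  "hand": 0.03
}}

```text
time: 4.5
tool_pos: [0.6504, 0.0264, 0.1485]
tool_rot: [-2.74, 1.559, -0.1]
contact_force: [1.4, -0.2, 0.1]
opening: 0.0302
```

```bash
python3 - <<'E'
from h import *
s=robot.observe();print(s['tool_pos'])
for n in ["top"]:
    p,d=robot.read_camera(n);cv2.imwrite(f"pics/{n}3.png",cv2.resize(p[125:225,260:340,::-1],None,fx=6,fy=6,interpolation=cv2.INTER_CUBIC))
p,d=robot.read_camera("wrist");cv2.imwrite("pics/w3.png",p[:,:,::-1])
# view pose and plate pose
y=np.radians(9.65)
print(delta([0.70,0.02,0.14],down(np.pi/2)))
E
```

```text
[0.65042675 0.0263548  0.14854755]
(array([  3.3, -19.4, -49.2]), array([61.3 , -0.11,  0.14]))
```

View pics/w3.png

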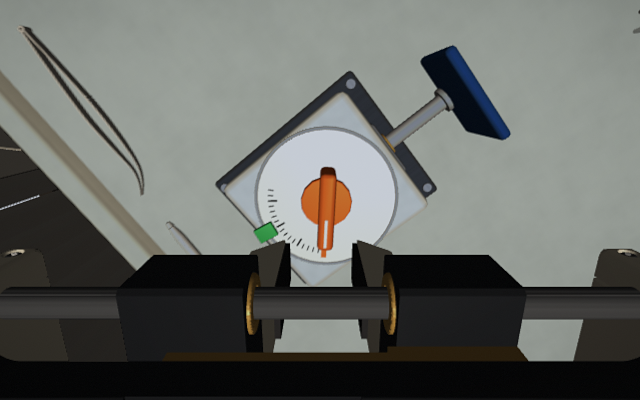

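```bash
python3 - <<'E'
from h import *
ci=robot.camera_info("wrist");c=np.load("c.npy")
a=ray(ci,327,171,.082);b=ray(ci,326,246,.082);b2=ray(ci,323,256,.049)
print(np.degrees(np.arctan2(b[1]-a[1],b[0]-a[0])),np.degrees(np.arctan2(*(b2[:2]-c)[::-1])))
y=np.radians(9.65)
print(delta([.526,.0064,.13],down(y)))
E
```

```text
60.87821942765462 61.28095894114056
(array([12.8, 76.1, 97. ]), array([1.4165e+02, 1.0000e-02, 2.1000e-01]))
```

View pics/top3.png

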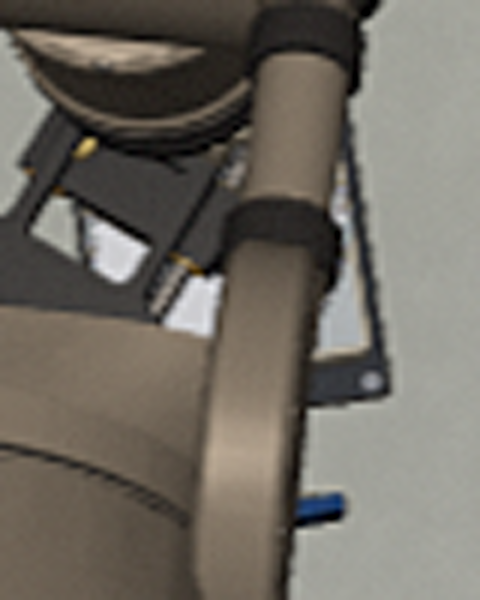

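The bar and pointer read about 61° and lie over the home needle (about 59°), so the knob is at its zero stop. Next is the plate.

>>> {"op": "move_arm", "data": {
  "deltas": [
    {"dp": [0.0,0.03,0.04],"turn": [8.5,0,0]},
    {"dp": [0.0,0.076,0.097],"turn": [17,0,0]},
    {"dp": [0.0,0.076,0.097],"turn": [25.5,0,0]},
    {"dp": [0.0,0.076,0.097],"turn": [34,0,0]},
    {"dp": [0.0,0.076,0.097],"turn": [42.5,0,0]},
    {"dp": [0.0,0.076,0.097],"turn": [51,0,0]},
    {"dp": [0.0,0.076,0.097],"turn": [59.5,0,0]},
    {"dp": [0.0,0.076,0.097],"turn": [68,0,0]},
    {"dp": [0.0,0.076,0.097],"turn": [76.5,0,0]},
    {"dp": [0.0,0.076,0.097],"turn": [85,0,0]}
  ],
  "hand": 0.036
}}

```text
time: 5.6
tool_pos: [0.5244, 0.0067, 0.1402]
tool_rot: [1.886, 1.568, 3.037]
contact_force: [0.4, -0.0, -0.8]
opening: 0.0363
```

```bash
python3 - <<'E'
from h import *
print(delta([.526,.0064,.13],down(np.radians(9.65))))
E
```

```text
(array([10.2, -1.6,  0.4]), array([56.31, -0.13, -0.12]))
```

>>> {"op": "move_arm", "data": {
  "deltas": [
    {"dp": [0.01,-0.001,0.0],"turn": [8.5,0,0]},
    {"dp": [0.01,-0.001,0.0],"turn": [17,0,0]},
    {"dp": [0.01,-0.001,0.0],"turn": [25.5,0,0]},
    {"dp": [0.01,-0.001,0.0],"turn": [34,0,0]},
    {"dp": [0.01,-0.001,0.0],"turn": [42.5,0,0]},
    {"dp": [0.01,-0.001,0.0],"turn": [51,0,0]},
    {"dp": [0.01,-0.001,0.0],"turn": [56.3,0,0]},
    {"dp": [0.01,-0.001,0.0],"turn": [56.3,0,0]}
  ]
}}

```text
time: 6.4
tool_pos: [0.5254, 0.0063, 0.1304]
tool_rot: [2.849, 1.568, 3.023]
contact_force: [0.5, -0.8, -0.1]
opening: 0.036
```

```bash
python3 - <<'E'
from h import *
print(delta([.526,.0064,.046],down(np.radians(9.65))))
p,d=robot.read_camera("wrist");cv2.imwrite("pics/w4.png",p[:,:,::-1])
E
```

```text
(array([84.4, -0.1,  0.8]), array([ 0.32, -0.15, -0.04]))
```

View pics/w4.png

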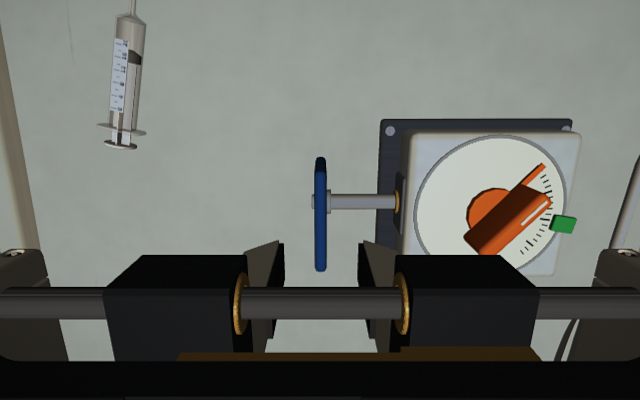

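The plate at column 320 is centred between the fingers, and the dial and tab at (563,224) are visible. I'll descend and grip.

>>> {"op": "move_arm", "data": {
  "deltas": [
    {"dp": [0.04,0,0.001],"turn": [0,0,0]},
    {"dp": [0.065,0,0.001],"turn": [0,0,0]},
    {"dp": [0.084,0,0.001],"turn": [0,0,0]},
    {"dp": [0.084,0,0.001],"turn": [0,0,0]}
  ]
}}

```text
time: 6.85
tool_pos: [0.525, 0.0067, 0.0449]
tool_rot: [2.831, 1.564, 3.008]
contact_force: [-0.6, 0.1, 0.6]
opening: 0.0361
```

>>> {"op": "move_arm", "data": {
  "deltas": [
    {"dp": [0,0,0],"turn": [0,0,0]},
    {"dp": [0,0,0],"turn": [0,0,0]},
    {"dp": [0,0,0],"turn": [0,0,0]},
    {"dp": [0,0,0],"turn": [0,0,0]},
    {"dp": [0,0,0],"turn": [0,0,0]}
  ],
  "hand": 0.0,
  "squeeze": 40
}}

```text
time: 7.35
tool_pos: [0.525, 0.0061, 0.0483]
tool_rot: [3.101, 1.566, -3.006]
contact_force: [-9.1, -3.2, 7.6]
opening: 0.0076
```

```bash
python3 - <<'E'
from h import *
s=robot.observe();print(s['tool_pos'],s['contact_force'],delta(s['tool_pos']-.04*np.array([np.cos(.1684),np.sin(.1684),0]),down(.1684)))
p,d=robot.read_camera("wrist");cv2.imwrite("pics/w5.png",p[:,:,::-1])
E
```

```text
[0.52500613 0.00613435 0.04834813] [-9.06816964 -3.16266403  7.5820726 ] (array([  0.2,   0.3, -40. ]), array([ 0.42, -0.26, -0.01]))
```

View pics/w5.png

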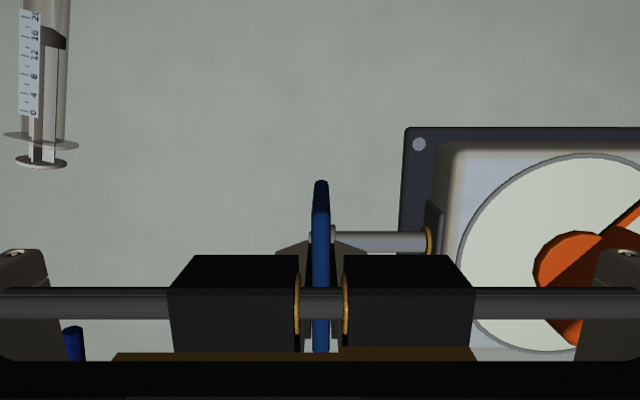

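>>> {"op": "move_arm", "data": {
  "deltas": [
    {"dp": [0,0,-0.004],"turn": [0,0,0]},
    {"dp": [0,0,-0.008],"turn": [0,0,0]},
    {"dp": [0,0,-0.012],"turn": [0,0,0]},
    {"dp": [0,0,-0.016],"turn": [0,0,0]},
    {"dp": [0,0,-0.02],"turn": [0,0,0]},
    {"dp": [0,0,-0.024],"turn": [0,0,0]},
    {"dp": [0,0,-0.028],"turn": [0,0,0]},
    {"dp": [0,0,-0.032],"turn": [0,0,0]},
    {"dp": [0,0,-0.036],"turn": [0,0,0]},
    {"dp": [0,0,-0.04],"turn": [0,0,0]}
  ]
}}

```text
time: 8.4
tool_pos: [0.49, -0.0001, 0.0484]
tool_rot: [-0.117, 1.565, 0.058]
contact_force: [8.2, 4.4, -2.7]
opening: 0.0077
```

```bash
python3 - <<'E'
from h import *
s=robot.observe();print(s['tool_pos'],s['contact_force'],np.hypot(*(s['tool_pos'][:2]-[.5250,.0061])))
for n,(r0,r1,c0,c1) in dict(top=(125,225,260,340),scene=(170,240,285,350)).items():
    p,d=robot.read_camera(n);cv2.imwrite(f"pics/{n}6.png",cv2.resize(p[r0:r1,c0:c1,::-1],None,fx=6,fy=6,interpolation=cv2.INTER_CUBIC))
E
```

```text
[ 4.90013828e-01 -1.24244800e-04  4.83807634e-02] [ 8.23107652  4.35238941 -2.7077688 ] 0.03553552341812046
```

View pics/top6.png

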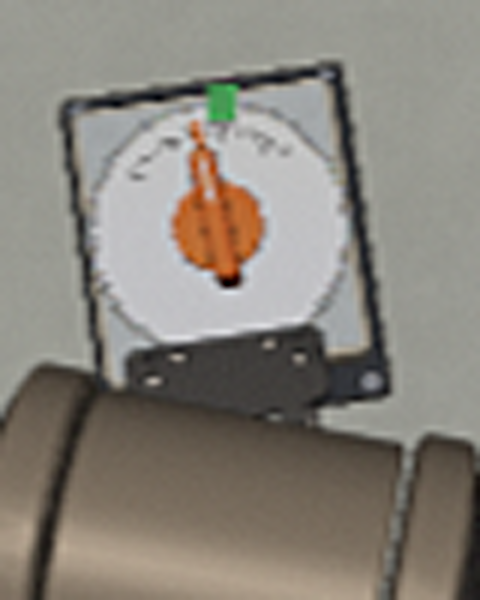

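View pics/scene6.png

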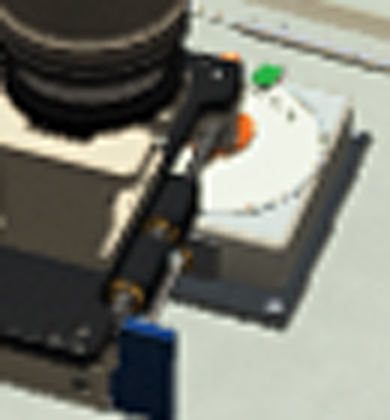

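```bash
cat > top.py <<'E'
from h import *
def go(tag):
    ci=robot.camera_info("top");p,d=robot.read_camera("top");np.savez(f"pics/{tag}.npz",p=p)
    c=np.load("c.npy");ms=masks(p);r=np.zeros(p.shape[:2],bool);r[125:225,260:340]=1
    gr=np.array([ray(ci,u,v,.05) for v,u in zip(*np.nonzero(ms['green']&r))]).mean(0)
    # centre from top camera: knob disc offset compensated by using tab at radius 52 along known bearing 0.35deg
    cc=gr[:2]-.052*np.array([np.cos(.0061),np.sin(.0061)])
    h=cv2.cvtColor(p,cv2.COLOR_RGB2HSV);o=(h[...,0]<22)&(h[...,1]>70)&r
    q=np.array([ray(ci,u,v,.049) for v,u in zip(*np.nonzero(o))]);w=np.array([float(h[v,u,1]) for v,u in zip(*np.nonzero(o))])
    rr=np.hypot(*(q[:,:2]-cc).T);k=(rr>.037)&(rr<.048)&(q[:,0]>cc[0])
    tip=(q[k]*w[k,None]).sum(0)/w[k].sum()
    f=lambda c:np.degrees(np.arctan2(*(tip[:2]-c)[::-1]))
    print("n",k.sum(),"ptr deg",f(cc),f(c),"tab deg",np.degrees(np.arctan2(*(gr[:2]-c)[::-1])),"cc",cc,c)
    cv2.imwrite(f"pics/{tag}.png",cv2.resize(p[125:225,260:340,::-1],None,fx=6,fy=6,interpolation=cv2.INTER_CUBIC))
    s=robot.observe();print(s['time'],s['tool_pos'],s['contact_force'],"pull",np.hypot(*(s['tool_pos'][:2]-[.5250,.0061])))
E
python3 -c "
from top import go;go('t7')"
```

```text
n 6 ptr deg 13.792984692415262 12.124207702168436 tab deg -0.7176295844174121 cc [0.64728503 0.02595896] [0.64620987 0.02694094]
8.55 [ 4.89628930e-01 -2.02016724e-04  4.83934607e-02] [ 6.35785105  3.28570339 -1.73708731] pull 0.035928094709570986
```

>>> {"op": "move_arm", "data": {
  "deltas": [
    {"dp": [0,0,-0.003],"turn": [0,0,0]},
    {"dp": [0,0,-0.006],"turn": [0,0,0]},
    {"dp": [0,0,-0.009],"turn": [0,0,0]},
    {"dp": [0,0,-0.0105],"turn": [0,0,0]},
    {"dp": [0,0,-0.0105],"turn": [0,0,0]},
    {"dp": [0,0,-0.0105],"turn": [0,0,0]}
  ]
}}

```text
time: 9.15
tool_pos: [0.4799, -0.002, 0.0484]
tool_rot: [-0.122, 1.565, 0.053]
contact_force: [8.2, 4.1, -2.7]
opening: 0.0074
```

```bash
python3 -c "
from top import go;go('t8')"
```

```text
n 6 ptr deg 0.7862444912328975 -0.5770991560062783 tab deg -0.7176295844174121 cc [0.64728503 0.02595896] [0.64620987 0.02694094]
9.2 [ 0.47986588 -0.00195493  0.04839305] [ 6.97109189  3.76323961 -4.33228883] pull 0.04584724891543227
```

View pics/t8.png

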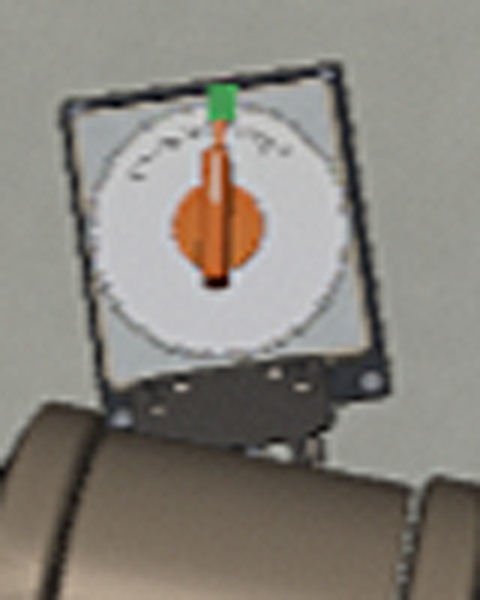

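The pointer tip at (220,127) stands at the middle of the tab (222,103). I'll hold there for a second, then ease back in two calls.

>>> {"op": "move_arm", "data": {
  "deltas": [
    {"dp": [0,0,0],"turn": [0,0,0]},
    {"dp": [0,0,0],"turn": [0,0,0]},
    {"dp": [0,0,0],"turn": [0,0,0]},
    {"dp": [0,0,0],"turn": [0,0,0]},
    {"dp": [0,0,0],"turn": [0,0,0]},
    {"dp": [0,0,0],"turn": [0,0,0]},
    {"dp": [0,0,0],"turn": [0,0,0]},
    {"dp": [0,0,0],"turn": [0,0,0]},
    {"dp": [0,0,0],"turn": [0,0,0]},
    {"dp": [0,0,0],"turn": [0,0,0]}
  ]
}}

```text
time: 10.2
tool_pos: [0.4799, -0.002, 0.0484]
tool_rot: [-0.128, 1.565, 0.047]
contact_force: [8.6, 4.8, -3.5]
opening: 0.0077
```

>>> {"op": "move_arm", "data": {
  "deltas": [
    {"dp": [0,0,0.003],"turn": [0,0,0]},
    {"dp": [0,0,0.007],"turn": [0,0,0]},
    {"dp": [0,0,0.011],"turn": [0,0,0]},
    {"dp": [0,0,0.015],"turn": [0,0,0]},
    {"dp": [0,0,0.019],"turn": [0,0,0]},
    {"dp": [0,0,0.023],"turn": [0,0,0]},
    {"dp": [0,0,0.027],"turn": [0,0,0]},
    {"dp": [0,0,0.031],"turn": [0,0,0]},
    {"dp": [0,0,0.035],"turn": [0,0,0]},
    {"dp": [0,0,0.038],"turn": [0,0,0]}
  ]
}}

```text
time: 11.2
tool_pos: [0.5159, 0.0044, 0.0483]
tool_rot: [-0.171, 1.569, 0.004]
contact_force: [2.8, 2.8, 5.9]
opening: 0.0076
```

```bash
python3 -c "
from top import go;go('t9')"
```

```text
n 6 ptr deg 0.8070891519600799 -0.5564947563117512 tab deg -0.7176295844174121 cc [0.64728503 0.02595896] [0.64620987 0.02694094]
11.25 [0.51625189 0.00449447 0.04830407] [3.33005968 3.26442803 5.53375643] pull 0.008894219373617437
```

>>> {"op": "move_arm", "data": {
  "deltas": [
    {"dp": [0,0,0.002],"turn": [0,0,0]},
    {"dp": [0,0,0.004],"turn": [0,0,0]},
    {"dp": [0,0,0.006],"turn": [0,0,0]},
    {"dp": [0,0,0.008],"turn": [0,0,0]},
    {"dp": [0,0,0.009],"turn": [0,0,0]},
    {"dp": [0,0,0.01],"turn": [0,0,0]},
    {"dp": [0,0,0.01],"turn": [0,0,0]},
    {"dp": [0,0,0.01],"turn": [0,0,0]}
  ]
}}

```text
time: 12.05
tool_pos: [0.5249, 0.0061, 0.0483]
tool_rot: [-0.3, 1.57, -0.125]
contact_force: [0.9, 2.0, 7.0]
opening: 0.0079
```

The slide is back at the home position. I'll open, let it settle, rise and go back to the view position.

>>> {"op": "move_arm", "data": {
  "deltas": [
    {"dp": [0,0,0],"turn": [0,0,0]},
    {"dp": [0,0,0],"turn": [0,0,0]},
    {"dp": [0,0,0],"turn": [0,0,0]},
    {"dp": [0,0,0],"turn": [0,0,0]},
    {"dp": [-0.02,0,0],"turn": [0,0,0]},
    {"dp": [-0.05,0,0],"turn": [0,0,0]},
    {"dp": [-0.09,0,0],"turn": [0,0,0]},
    {"dp": [-0.12,0,0],"turn": [0,0,0]},
    {"dp": [-0.12,0,0],"turn": [0,0,0]}
  ],
  "hand": 0.036
}}

```text
time: 12.95
tool_pos: [0.5271, 0.0058, 0.1719]
tool_rot: [-0.309, 1.563, -0.134]
contact_force: [-0.2, 0.2, 0.1]
opening: 0.036
```

```bash
python3 - <<'E'
from top import *
go('t10')
ci=robot.camera_info("wrist");p,d=robot.read_camera("wrist");cv2.imwrite("pics/w10.png",p[:,:,::-1])
E
```

```text
n 9 ptr deg 4.800772494658905 3.14320878057005 tab deg -0.7176295844174121 cc [0.64728503 0.02595896] [0.64620987 0.02694094]
13.0 [0.52581348 0.00590896 0.16950586] [ 1.00704486  0.56576305 -0.32419503] pull 0.0008356111026688814
```

View pics/w10.png

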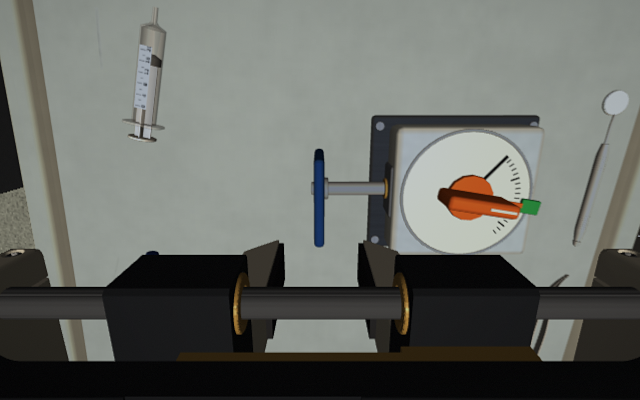

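The wrist view shows the pointer in line with the tab at (530,207) and the needle home at (507,157). The top reading moved to 4.8° with 9 pixels instead of 6, so I'll check that.

```bash
python3 - <<'E'
import cv2
p=cv2.imread("pics/w10.png");cv2.imwrite("pics/w10z.png",cv2.resize(p[120:260,390:560],None,fx=4,fy=4,interpolation=cv2.INTER_CUBIC))
E
```

```text
(no output)
```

View pics/t10.png

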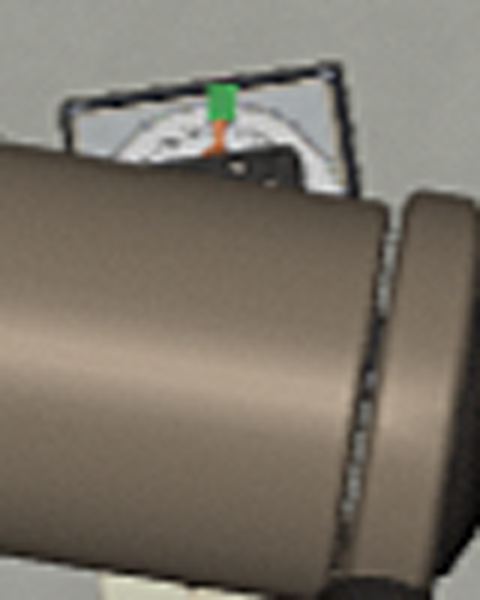

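View pics/w10z.png

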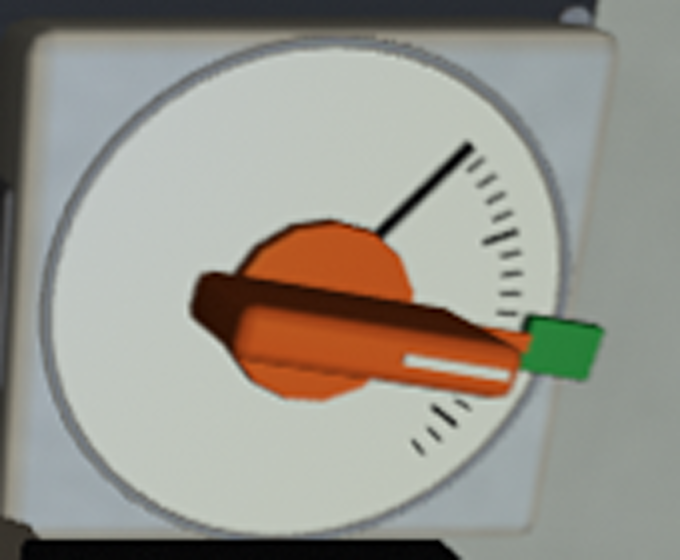

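The top zoom shows the pointer tip at (221,126) directly under the tab centre (222,103). The 4.8° came from the brown arm pixels near the knob getting into the mask. In the wrist zoom the tip is within the tab's width, and the needle, rod and plate are home. Handing in.

```bash
python3 -c "
from cell import robot
print(robot.hand_in()); print(robot.observe()['time'])"
```

```text
the job is handed in; nothing more can be done
None
the job is handed in; nothing more can be done
```

The gauge check is done and handed in at about 13 s. The hand-in gave no verdict.

- **Knob:** I gripped the orange knob and turned it back about 50° to its zero stop. The wrist felt the stop as a -0.26 N m moment, and afterwards the pointer covered the needle at its home position.
- **Pull:** I gripped the blue plate and drew the slide out 45.8 mm. I held it for over 1 s, with the pointer within about 0.5° of the tab's middle in the top picture. I did not see the needle separately during the hold, because the pointer covered it.
- **Return:** I eased the slide back at about 0.04 m/s while still gripping the plate, then opened the fingers and rose clear.

**Last checks:** the needle and plate are home, and the arm is clear with almost no force on the wrist. The orange pointer stands at the tab, and the tab read the same in the top pictures taken during and after the pull. I did not measure the bystanders again, but none of the moves showed a sign of contact with them.

**One disagreement:** the final automatic top reading of the pointer was 4.8° instead of 0.8°. By then the arm covered part of the dial, so its colour had probably leaked into the mask. Both zoomed pictures, by eye, show the tip in the middle of the tab.

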